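# Gauge the sensor tube behind a power board

## Task

Pull the circuit board straight up out of the two card guides, stand it upright in the empty board rack and let go. Then take the depth gauge from its cradle, slide its rod down the sloping tube that the board was covering until the collar stops fully against the mouth, pause there half a second without forcing it, and draw it right out. Finish while holding the gauge: level, still, clear of everything and crosswise to the magnifier's line of sight, its tip level with the lens centre, 60 mm from the lens on the robot's side.

Things in the scene. Friction and masses are not known exactly. Their poses are not given: they have to be found in the camera images.
- fixture: Power unit, fixed: finned aluminium base, x -75..75, y -65..125 mm, fins to z 32. Origin on the bench below the tube's mouth; z up. Two black card guides at x = -56 and +56, y = -30 mm, top at z = 115, 131 mm wide overall, with facing upright slots 7 mm wide (y), open above, sills at z = 35. Small black capacitors beside the tube, to z = 50.
- tube: Steel sensor tube on the power unit: outside diameter 28, bore about 12, length 100 mm. Origin at the centre of its flat mouth, at x 0, y 0, z 85 mm of the power unit. Its +x runs along the bore, inward: towards the unit's +y and 25 degrees downward. Its y is level, its z the upward normal of the bore.
- board: Green circuit board, 108 wide (x), 4 thick (y), 125 mm tall (z), about 160 g. Origin: middle of lower edge; z up. Aluminium bar on its top edge, 100 wide, 10 thick, z = 113..125: grip it there across y. Parts stand 12 mm out of its -y face, z = 53..79. Starts in the card guides at x 0, y -30, z 35 mm of the power unit, same axes; must rise over 80 mm to leave the slots.
- rack: Empty black board rack, fixed: foot plate 150 x 80 x 6 mm with one narrow trough, 116 long (x) and 12 mm wide (y) inside, floor at z = 6, rim at z = 51 mm. Origin on the bench under the trough's centre, z up. The board stands in it on its lower edge, leaning a little; either face may face either way.
- gauge: Depth gauge, loose, about 110 g: square black handle 16 x 16 mm (x = -100..-8), round steel collar diameter 27 mm (x = -8..0), steel rod diameter 8 mm (x = 0..90). Origin on the axis at the collar's front (stop) face; +x along the rod to its tip. Lies level in the cradle, axis 55 mm above the bench, its z up. Centre of mass near x = -25 mm.
- gauge_tip (a point): Tip of the gauge rod, on its axis, 90 mm from the collar's front face.
- cradle: Wooden cradle, fixed: foot x -115..75, 60 wide, 8 mm thick; notched posts 12 mm thick at x = -92 mm (under the handle's end; 35 wide, top z = 57) and x = +55 mm (under the rod; 27 wide, top z = 61). Origin on the bench below the gauge's origin, same axes as the lying gauge. The handle is free between x = -86 and -8. The gauge lifts straight up out.
- magnifier: Upright bench magnifier, fixed to the bench: white foot of diameter 90 mm, stem, and a round lens, 118 mm across its white rim, its centre at z = 170 mm. Origin on the bench under the lens centre; the line of sight through the lens is the x axis, and -x is the robot's side.
- reading_point (a point): The reading point: at the height of the lens centre (170 mm over the bench), 60 mm in front of it on the robot's side (magnifier's -x).
- spool: Bystander: small reel of diameter 56 mm, 24 mm high. Leave alone.
- driver: Bystander: screwdriver lying on the bench. Leave alone.
- meter: Bystander: hand-held red meter 170 x 85 x 38 mm lying on the bench. Leave alone.
There are look-alikes about, which are no part of the job. Of the things that look like the board, the larger one is meant.

How it is judged (in metres and radians):
On the way, in this order (a step that is already met when the one before it is completed fails the run):
1. the board is held clear above the card guides (z of board in the frame of fixture above 0.116 m and contact force between board and the fingers above 0.5 N), for 0.05 s.
2. the board stands in the rack, released (x of board in the frame of rack between -0.015 and 0.015 m and y of board in the frame of rack between -0.01 and 0.01 m and z of board in the frame of rack below 0.015 m and angle between board's own z axis and vertical below 0.3 rad and contact force between board and the fingers below 0.1 N and linear speed of board below 0.03 m/s), for 0.2 s.
3. the gauge rod is in the tube with its collar against the mouth, for a moment (x of gauge in the frame of tube above -0.003 m and y of gauge in the frame of tube between -0.004 and 0.004 m and z of gauge in the frame of tube between -0.004 and 0.004 m and angle between the x axis of gauge and the x axis of tube, either way round below 0.08 rad), for 0.2 s.
4. the rod is drawn fully out of the tube (x of gauge_tip in the frame of tube below -0.01 m), for 0.05 s.
At the end, for the whole second after the job is handed in: Gauge held still in the fingers, touching nothing else; tip within 20 mm of the reading point, axis level within 0.1 rad and within 0.35 rad of the magnifier's y axis (either way); board on the rack's trough floor, within 15 mm along, 10 mm across, 0.3 rad of upright, at rest (distance between gauge_tip and reading_point below 0.02 m and angle between gauge's own x axis and vertical between 1.4708 and 1.6708 rad and angle between the x axis of gauge and the y axis of magnifier, either way round below 0.35 rad and contact force between gauge and the fingers above 1 N and contact force between gauge and magnifier below 0.1 N and contact force between gauge and fixture below 0.1 N and contact force between gauge and cradle below 0.1 N and linear speed of gauge below 0.02 m/s and angular speed of gauge below 0.1 rad/s and x of board in the frame of rack between -0.015 and 0.015 m and y of board in the frame of rack between -0.01 and 0.01 m and z of board in the frame of rack below 0.015 m and angle between board's own z axis and vertical below 0.3 rad and linear speed of board below 0.03 m/s); the arm keeps its last pose, push and grip.
It fails at once if the gauge is forced: over 40 N against the tube (contact force between gauge and tube above 40 N).
It fails at once if the board is tipped over (angle between board's own z axis and vertical above 0.8 rad).
It fails at once if a bystander is disturbed by more than 30 mm (distance of any of spool, driver, meter from where it was at the start of the episode above 0.03 m).
It also fails if it takes over 64 s, if anything falls off the work surface, if the arm or the gripper's body presses on something with over 40 N, if the wrist force passes 120 N, or if a joint passes its speed limit or range.

## Robot

A 6-joint arm with a two-finger parallel gripper is mounted at the origin on the work surface. World frame = base frame: x ahead of the robot, y to its left, z up, the work surface at z = 0. Lengths are in m, angles in degrees, forces in N, time in s.
With the tool pointing down it reaches from about 0.4 to 0.825 m from the base axis. Payload 7 kg.
Tool frame: the origin (TCP) lies at the very end of the fingers, on their centre line; the grasp point (between the pads) lies 19 mm behind it (ctrl.grip_point_offset is the distance from the TCP to the grasp point, in m); x points along the fingers, z is the direction in which the jaws open and shut, and the axes are right-handed (so a half turn about x gives the same grasp; the last joint's range is limited). The gripper opens to 88 mm and grips with 3 to 60 N. Pads are 19 mm wide; open, the fingers measure 130 mm over their backs; the gripper's body (78 mm by 193 mm) begins 47 mm behind the grasp point.
Start: joints at [82.454, 20.546, 0.682, 0, -70.136, -16.507], TCP at [0.275, 0.616, 0.227] pointing down, gripper open.
Joint ranges: [-176.03, 176.03], [-82.01, 121.73], [-58.28, 71.71], [-173.87, 95.51], [-174.79, -0.11], [-173.66, 173.66]. Speed limits (degrees/s): [136.94, 136.94, 172.46, 180, 180, 180].

## Interface

Orientations are given as [roll, pitch, yaw] about the fixed x, y, z axes, in that order (R = Rz(yaw) Ry(pitch) Rx(roll)).
In Python, from plant import get_obs, snapshot, calibration, close_job, ctrl gives the robot as it stands.
- The arm moves only by the tool move_arm, never from a script. Its argument "commands" is a list that holds one entry, the list of rows, each a list of 4 numbers: the shift along the tool's x, y, z in cm, then the turn about the tool's x in rad. In form: [[[dx, dy, dz, spin], ...]]. A call has 1 to 8 rows; each row shifts and turns the commanded pose from where the row before left it, along the tool's axes as they then stand; what a row does not reach is not made up. A row lasts 1/10 s, in which the tool goes at most 50 mm and 8.59 degrees, less where a joint would pass 70% of its speed; a pose out of reach is approached as far as the arm can. A call with a gripper value outside its range is refused whole. "jaw" is the finger opening in cm, from 0 to 8.76, set as the call begins (left out, the last holds). The fingers move at their own pace and stop on an object; the grip force is fixed at half the most. Time passes only in rows, so rows that do not move let the fingers close. It gives the time, the measured TCP pose, the force and the opening at its end, in the units of the state.
- get_obs(): the state, without advancing time (a new reading comes with each control period).
- snapshot(name): name is "scene" or "top" or "wrist"; returns (picture, depth): 384x512x3 uint8, red, green, blue; 384x512 float32, m along the optical axis (not along the pixel's ray), 0 where there is no reading.
- calibration(name): a dict with "mtx" (3x3 intrinsics, pixels), "T" (4x4, takes a point from camera to world coordinates); the wrist camera has in their place "tool_from_camera" (4x4, takes a point from camera to tool coordinates, whose origin is the TCP and whose axes are the tool frame's). Camera axes: x right, y up, looking along -z (the intrinsics and any distortion apply to the point x, -y, -z); pixel columns grow to the right and rows downward; lengths in m; the calibration is good to about 2 mm. A picture is of the moment at which its call begins: read the wrist's pose just before it. calibration takes no time and is no camera call.
- close_job(): hands the job in, once; it reports no verdict.
The state is a dict: "clock": time; "joint_pos": joint angles; "qvel": joint speeds; "tau": joint torques, N m; "tool_pos": TCP position; "orientation": TCP orientation; "force": force on the tool from outside, world axes, zero at the start; "moment": the same for the moment, N m; "opening": finger opening in m.
Only numpy, scipy, OpenCV 4.12 (cv2) and the standard library are available. Lean on these libraries where they do the work, as an engineer would, in place of code of your own. Each camera call takes 0.05 s, during which the arm holds its last target. There are 200 camera calls.

## Working session

There is one attempt and no reset: what is moved stays moved. The work goes in short steps, Python scripts to look and compute and a tool call to move; the robot and the scene stay as the last step left them, time stands still between calls to the robot, and variables do not carry over. Pictures are saved under pics/ and viewed, about 8 in all and at most 12, crops included, and the job is handed in when it is done.

Besides the shell and the picture viewer there is one more tool, called after "Request:" in YAML: its name, and indented under it one key for each argument. move_arm: Moves the arm, as the interface text tells. Its arguments: {"type":"object","properties":{"commands":{"type":"array"},"jaw":{"type":"number"}},"required":["commands"]}

```bash
mkdir -p pics; ls
python3 - <<'E'
from plant import *
import cv2,numpy as np
print(get_obs())
for n in("scene","top"):
    p,d=snapshot(n); cv2.imwrite(f"pics/{n}0.png",p[:,:,::-1]); np.savez(f"{n}0.npz",p=p,d=d)
    c=calibration(n); print(n,{k:np.round(v,4).tolist() if not isinstance(v,str) else v for k,v in c.items()}, (d>0).mean())
print(calibration("wrist"))
a=cv2.imread("pics/scene0.png");b=cv2.imread("pics/top0.png")
E
```

```text
pics
{'clock': 0.0, 'joint_pos': array([ 8.24549402e+01,  2.05917703e+01,  6.35450532e-01, -1.87203535e-02,
       -7.01352212e+01, -1.65070792e+01]), 'qvel': array([ 0.08540724, -0.0341112 , -0.0766272 ,  0.02943586,  0.05593401,
       -0.00470945]), 'tau': array([ 2.21019204e-04, -5.82716596e+01,  2.93053347e+01,  6.99751407e+00,
        6.99750308e-03, -1.34531742e-04]), 'tool_pos': array([0.27494285, 0.61595532, 0.22563604]), 'orientation': array([   5.62634827,   89.90678228, -108.43216597]), 'force': array([-0.27209008,  0.54119475, -0.10429961]), 'moment': array([ 6.59713174e-03, -3.23462347e-05,  1.92610567e-02]), 'opening': 0.08795672643931268}
scene {'mtx': [[468.643, 0.0, 252.1939], [0.0, 468.643, 189.8492], [0.0, 0.0, 1.0]], 'T': [[-0.1173, -0.6371, 0.7618, 1.3857], [0.993, -0.0636, 0.0998, 0.1133], [-0.0151, 0.7682, 0.64, 0.8493], [0.0, 0.0, 0.0, 1.0]]} 0.9960835774739584
top {'mtx': [[372.8573, 0.0, 252.1814], [0.0, 372.8573, 198.7281], [0.0, 0.0, 1.0]], 'T': [[0.0091, 0.9936, -0.113, 0.413], [-0.9997, 0.0114, 0.0201, -0.0051], [0.0212, 0.1128, 0.9934, 1.179], [0.0, 0.0, 0.0, 1.0]]} 0.9960734049479166
{'mtx': array([[334.31588627,   0.        , 258.46339808],
       [  0.        , 334.31588627, 194.49318239],
       [  0.        ,   0.        ,   1.        ]]), 'tool_from_camera': array([[-7.07593792e-04,  2.68025011e-01, -9.63411694e-01,
        -1.57059436e-01],
       [-5.46958026e-04,  9.63411688e-01,  2.68025411e-01,
         7.25262909e-02],
       [ 9.99999600e-01,  7.16598875e-04, -5.35105698e-04,
         6.85140388e-05],
       [ 0.00000000e+00,  0.00000000e+00,  0.00000000e+00,
         1.00000000e+00]])}
```

View pics/scene0.png

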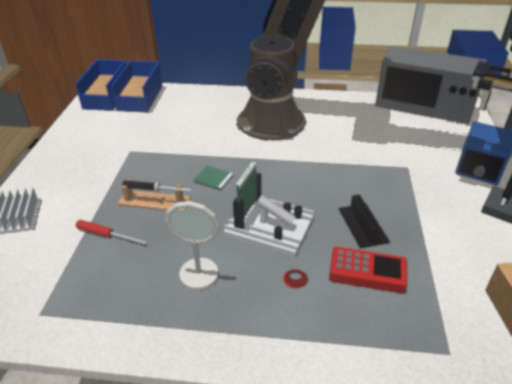

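View pics/top0.png

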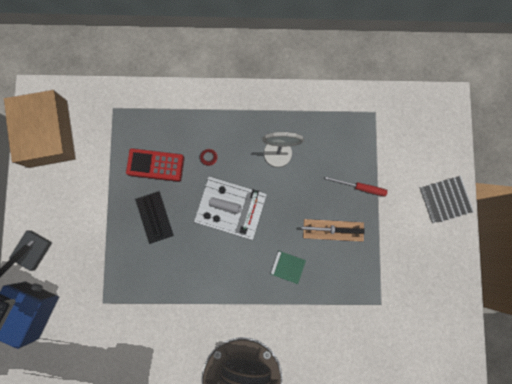

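The scene view shows the board in its guides at (248,190), the tube and base at (270,222), the cradle and gauge at (150,190), the magnifier at (195,235), the empty rack at (365,220), the spool at (295,278), the meter at (368,268) and the driver at (110,233). The small green look-alike is at (213,177).

In the top view the board is near (250,208), the rack at (154,217), the gauge at (333,231), the magnifier foot at (279,152) and the lens at (283,138). Next I'll measure them roughly.

```bash
cat > h.py <<'E'
import numpy as np,cv2
from plant import *
def cloud(d,c,T=None):
    K=c["mtx"]; T=c["T"] if T is None else T
    v,u=np.mgrid[:d.shape[0],:d.shape[1]]
    P=np.stack([(u-K[0,2])/K[0,0]*d,-(v-K[1,2])/K[1,1]*d,-d,np.ones_like(d)],-1)
    return (P@T.T)[...,:3]
def rect(xy):
    (c,s,a)=cv2.minAreaRect((np.asarray(xy)*1000).astype(np.float32)); return np.round(c,1),np.round(s,1),round(a,1)
def fit(xy):
    m=xy.mean(0);u,s,vt=np.linalg.svd(xy-m,full_matrices=False); return m,vt[0],np.degrees(np.arctan2(vt[0,1],vt[0,0]))
E
python3 - <<'E'
from h import *
for n in("top","scene"):
    z=np.load(n+"0.npz");p,d=z["p"],z["d"];P=cloud(d,calibration(n))
    hsv=cv2.cvtColor(p,cv2.COLOR_RGB2HSV);H,S,V=cv2.split(hsv);X,Y,Z=P[...,0],P[...,1],P[...,2]
    print(n)
    if n=="top":
        I=lambda a,b,c,e:((np.mgrid[:384,:512][1]>a)&(np.mgrid[:384,:512][1]<b)&(np.mgrid[:384,:512][0]>c)&(np.mgrid[:384,:512][0]<e))
        fx=I(190,272,172,245); rk=I(130,178,185,248); cr=I(290,372,212,248); mg=I(258,308,125,170)
    else:
        I=lambda a,b,c,e:((np.mgrid[:384,:512][1]>a)&(np.mgrid[:384,:512][1]<b)&(np.mgrid[:384,:512][0]>c)&(np.mgrid[:384,:512][0]<e))
        fx=I(223,318,160,255); rk=I(330,392,190,246); cr=I(115,192,175,212); mg=I(160,240,198,290)
    mat=I(230,260,300,310)
    print("bench z",np.median(Z[I(300,330,180,200)]) )
    def q(nm,m): 
        if m.sum()>3: print(nm,m.sum(),rect(np.c_[X[m],Y[m]]),"z",np.round(np.percentile(Z[m],[5,50,95]),3))
    q("base",fx&(Z>.012)&(Z<.2)); q("fins",fx&(V>150)&(Z>.015)&(Z<.04))
    q("hi",fx&(Z>.1)&(Z<.2)); q("bar",fx&(Z>.145)&(Z<.18)); q("guides",fx&(Z>.1)&(Z<.13)&(V<70))
    q("tube",fx&(Z>.055)&(Z<.1)&(V>100))
    q("rack",rk&(Z>.03)&(Z<.08)&(V<90)); q("rackall",rk&(Z>.0)&(V<75))
    q("crfoot",cr&(H<20)&(S>90)&(Z<.03)); q("handle",cr&(V<70)&(Z>.04)); q("gauge",cr&(Z>.045)); 
    q("lens",mg&(Z>.09)); q("foot",mg&(Z<.03)&(V>170)&(S<30))
    q("magall",mg&(Z>.01))
z=np.load("top0.npz")["p"]
cv2.imwrite("pics/c1.png",cv2.resize(z[120:250,125:375,::-1],None,fx=3.2,fy=3.2,interpolation=cv2.INTER_CUBIC))
E
```

```text
top
bench z 0.001135516179549878
base 2916 (array([517.4,  39.3]), array([190.2, 150.3]), 73.5) z [0.017 0.022 0.118]
fins 1822 (array([517.1,  39.4]), array([190.1, 149.6]), 73.5) z [0.017 0.02  0.033]
hi 265 (array([499.8, -19.6]), array([ 23.9, 130. ]), 73.6) z [0.109 0.157 0.162]
bar 139 (array([499.3, -20.3]), array([  9.9, 107. ]), 73.5) z [0.157 0.16  0.162]
guides 33 (array([499.1, -16.5]), array([ 15.7, 124.2]), 74.0) z [0.113 0.115 0.118]
tube 276 (array([529.1,  31.9]), array([137.3,  67.5]), 73.3) z [0.058 0.078 0.095]
rack 284 (array([486.1, 278.1]), array([129.6,  23.9]), 19.5) z [0.032 0.049 0.053]
rackall 1205 (array([489.5, 167.9]), array([163.2, 341.3]), 1.7) z [0.002 0.007 0.051]
crfoot 623 (array([ 450.7, -283.8]), array([184.8,  55.7]), 87.4) z [0.005 0.008 0.012]
handle 130 (array([ 448.9, -319.6]), array([83.8, 14.6]), 87.4) z [0.059 0.063 0.067]
gauge 348 (array([ 443.5, -185. ]), array([ 42.5, 362.5]), 2.9) z [0.055 0.061 0.068]
lens 506 (array([578.3, -41.5]), array([102.1, 322.6]), 60.0) z [0.125 0.184 0.227]
foot 290 (array([ 684.9, -107.2]), array([81.5, 
[... 651 characters left out ...]
073 0.092]
rack 490 (array([488.6, 282.8]), array([132.8,  25.1]), 19.1) z [0.032 0.045 0.052]
rackall 1325 (array([911.2, 232.6]), array([126.7, 970.3]), 83.3) z [0.003 0.011 0.051]
crfoot 652 (array([ 454.1, -281.5]), array([183.4,  59.3]), 87.4) z [0.005 0.008 0.011]
handle 156 (array([902.9, -90.9]), array([1046.1,   69.7]), 26.7) z [0.05  0.06  0.065]
gauge 692 (array([872.3, -54.4]), array([1066.5,  171.4]), 27.2) z [0.05  0.062 0.225]
lens 1888 (array([979.7, -35.5]), array([850.2, 157.7]), 9.6) z [0.113 0.173 0.223]
foot 816 (array([638.6, -78.5]), array([101.1, 215.6]), 59.8) z [0.011 0.014 0.019]
magall 3186 (array([888.3,  10.5]), array([999.3, 182.3]), 22.0) z [0.012 0.133 0.22 ]
```

View pics/c1.png

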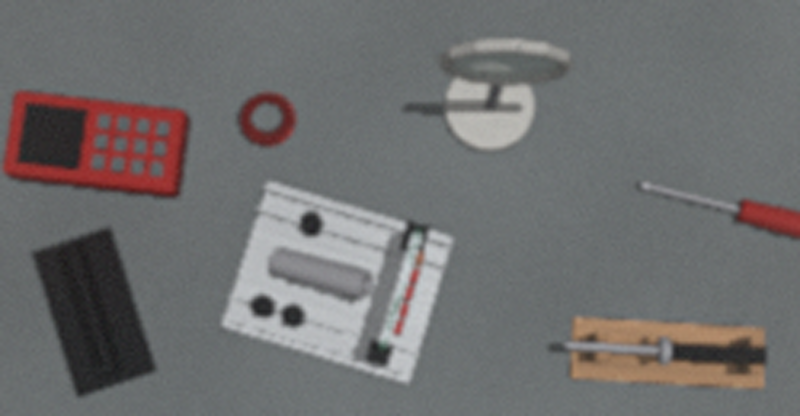

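The crop shows the fixture with its board and tube (mouth near (370,285)), the rack at (95,310), the gauge with its rod pointing left (collar at (665,350)), and the lens and foot at (500,80). The sizes and heights match the spec. The fixture's yaw is about -16.5°, and the bar centre is about (0.500, -0.018, 0.160). I'll move above the board now.

Request:
move_arm:
  commands:
    - [[-3,0,0,-0.131],[-3,2.83,3.0,0],[0,2.83,3.89,0],[0,2.83,3.89,0],[0,2.83,3.89,0],[0,2.83,3.89,0],[0,2.83,3.89,0],[0,2.83,3.89,0]]

```text
clock: 0.9
tool_pos: [0.3897, 0.3061, 0.2858]
orientation: [-41.4, 90.0, -147.9]
force: [1.8, 0.2, 0.4]
opening: 0.0878
```

Request:
move_arm:
  commands:
    - [[0,2.83,3.89,0],[0,2.83,3.89,0],[0,2.83,3.89,0],[0,2.83,3.89,0],[0,2.83,3.89,0],[0,2.83,3.89,0],[0,1,1.5,0],[0,0,0,0]]

```text
clock: 1.7
tool_pos: [0.4914, 0.0164, 0.2854]
orientation: [-46.5, 89.9, -153.2]
force: [0.2, 0.8, -0.4]
opening: 0.0879
```

```bash
cat >> h.py <<'E'
from scipy.spatial.transform import Rotation as Ro
def pose():
    o=get_obs();T=np.eye(4);T[:3,:3]=Ro.from_euler('xyz',o["orientation"],degrees=True).as_matrix();T[:3,3]=o["tool_pos"];return T
def wrist(name):
    T=pose();p,d=snapshot("wrist");cv2.imwrite(f"pics/{name}.png",p[:,:,::-1]);c=calibration("wrist")
    P=cloud(d,c,T@c["tool_from_camera"]);np.savez(name+".npz",p=p,d=d,P=P,T=T);return p,P,T
def ang(T): return np.degrees(np.arctan2(T[1,2],T[0,2]))
def delta(T,tgt): return np.round(T[:3,:3].T@(np.asarray(tgt)-T[:3,3])*100,2)
E
python3 - <<'E'
from h import *
p,P,T=wrist("w1");print(get_obs()["clock"],T[:3,3],"zang",ang(T),"tilt",T[:3,0],get_obs()["joint_pos"].round(1))
X,Y,Z=P[...,0],P[...,1],P[...,2];V=p.max(2)
near=(X>.4)&(X<.65)&(Y>-.12)&(Y<.15)
def q(nm,m):
    if m.sum()>5: print(nm,m.sum(),rect(np.c_[X[m],Y[m]]),np.round(np.percentile(Z[m],[5,50,95]),4))
q("bar",near&(Z>.152)&(Z<.17)); q("guides",near&(Z>.105)&(Z<.125)); q("base",near&(Z>.01)&(Z<.17))
q("fins",near&(Z>.01)&(Z<.04)&(V>120))
E
```

```text
1.75 [0.49136759 0.01644499 0.28544259] zang -106.76036477756398 tilt [-1.15116900e-03 -5.80527156e-04 -9.99999169e-01] [ 25.    0.9 -16.2  -0.  -72.9  48.3]
bar 1446 (array([498.9, -18.6]), array([ 10.3, 107.8]), 73.5) [0.1568 0.1588 0.1599]
guides 664 (array([498.8, -17.7]), array([ 24. , 129.8]), 73.5) [0.1072 0.1137 0.1171]
base 18316 (array([516.4,  41.1]), array([190.5, 149.3]), 73.3) [0.0178 0.0199 0.1585]
fins 12260 (array([516.4,  41.1]), array([190.5, 149.3]), 73.3) [0.0176 0.0191 0.0311]
```

View pics/w1.png

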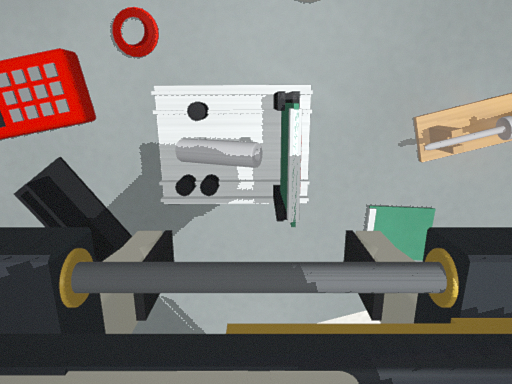

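The wrist view shows the board bar at (292,160), the base, the tube mouth at (255,155), the rack at (75,220) and the cradle at (465,125). The bar measures (0.4990, -0.0185, 0.159), which agrees with the other views to 2 mm. I'll descend and grip.

Request:
move_arm:
  commands:
    - [[0,1.75,3.1,-0.004],[3.5,0,0,0],[4,0,0,0],[4,0,0,0],[3.8,0,0,0],[0,0,0,0]]

```text
clock: 2.35
tool_pos: [0.4955, -0.0158, 0.1286]
orientation: [-61.4, 89.5, -167.7]
force: [0.1, -0.1, 0.7]
opening: 0.0877
```

Request:
move_arm:
  commands:
    - [[0,0,0,0],[0,0,0,0],[0,0,0,0],[0,0,0,0],[0,0,0,0]]
  jaw: 0.6

```text
clock: 2.85
tool_pos: [0.4996, -0.0157, 0.1339]
orientation: [124.6, 89.9, 18.3]
force: [0.5, 0.1, 0.5]
opening: 0.053
```

Request:
move_arm:
  commands:
    - [[0,0,0,0],[0,0,0,0],[0,0,0,0],[0,0,0,0],[0,0,0,0],[0,0,0,0],[0,0,0,0],[0,0,0,0]]

```text
clock: 3.65
tool_pos: [0.4992, -0.0159, 0.1329]
orientation: [-65.6, 90.0, -171.9]
force: [-0.5, -0.1, -0.3]
opening: 0.01
```

Request:
move_arm:
  commands:
    - [[-0.5,0,0,0],[-1.5,0,0,0],[-1.5,0,0,0],[-1.5,0,0,0],[-1.5,0,0,0],[-1.5,0,0,0],[-1.5,0,0,0],[0,0,0,0]]

```text
clock: 4.45
tool_pos: [0.5003, -0.0156, 0.2301]
orientation: [118.8, 89.8, 12.5]
force: [0.7, -0.5, -1.6]
opening: 0.0097
```

Run:
```python
from h import *
o=get_obs();T=pose();print(o["clock"],T[:3,3],ang(T),T[:3,0].round(4),o["force"],o["opening"],o["joint_pos"].round(1))
# rack from all views: foot plate (z 2..12) and rim
for n in("top0","scene0","w1"):
    z=np.load(n+".npz");p=z["p"];P=z["P"] if n=="w1" else cloud(z["d"],calibration(n[:-1]))
    X,Y,Z=P[...,0],P[...,1],P[...,2];V=p.max(2)
    near=(X>.38)&(X<.6)&(Y>.19)&(Y<.36)&(V<95)
    for nm,m in(("rim",near&(Z>.045)&(Z<.056)),("all",near&(Z>.003))):
        if m.sum()<6: continue
        m=cv2.morphologyEx(m.astype(np.uint8),cv2.MORPH_OPEN,np.ones((2,2)))>0 if nm=="all" else m
        print(n,nm,m.sum(),rect(np.c_[X[m],Y[m]]),np.percentile(Z[m],[5,50,95]).round(3))
```

```text
4.45 [ 0.50027187 -0.01563628  0.23011299] -106.29960532161961 [ 3.6e-03  8.0e-04 -1.0e+00] [ 0.73110013 -0.49771698 -1.64873041] 0.00967899822469387 [ 20.8   3.7 -20.7   0.  -65.4  52.9]
top0 rim 201 (array([486.1, 278.1]), array([129.6,  23.9]), 19.5) [0.046 0.05  0.054]
top0 all 1075 (array([486.3, 164.7]), array([156.9, 335.1]), 1.7) [0.001 0.007 0.051]
scene0 rim 254 (array([489. , 283.1]), array([131.6,  24.5]), 19.9) [0.046 0.05  0.052]
scene0 all 1303 (array([901.9, 236.6]), array([129.5, 990.1]), 83.2) [0.003 0.013 0.051]
w1 rim 721 (array([485.9, 280. ]), array([129.3,  23.8]), 19.4) [0.046 0.049 0.051]
w1 all 4931 (array([531.4, 149.4]), array([143.1, 310.6]), 18.6) [0.004 0.011 0.05 ]
```

Request:
move_arm:
  commands:
    - [[-1.5,0,-0.5,0],[-0.5,-0.6,-2,0],[0,-1.0,-3,0],[0,-1.4,-4,0],[0,-1.4,-4,0],[0,-1.4,-4,0],[0,-1.4,-4,0],[0,-1.2,-3,0]]

```text
clock: 5.25
tool_pos: [0.4867, 0.245, 0.247]
orientation: [-48.2, 89.9, -154.5]
force: [0.3, 0.5, -1.7]
opening: 0.0096
```

Request:
move_arm:
  commands:
    - [[0,-0.8,-2.3,0],[0,-0.4,-1.25,-0.07],[0,0,0,-0.12],[0,0,0,-0.12],[0,0,0,-0.12],[0,0,0,-0.12],[0,0,0,-0.075],[0,0,0,0]]

```text
clock: 6.05
tool_pos: [0.4855, 0.2801, 0.247]
orientation: [-72.9, 89.9, -143.3]
force: [0.0, 0.5, -1.5]
opening: 0.0099
```

Run:
```python
from h import *
p,P,T=wrist("w2");print(get_obs()["clock"],T[:3,3],ang(T),T[:3,0].round(4),get_obs()["joint_pos"].round(1))
def show(n,p,P):
    X,Y,Z=P[...,0],P[...,1],P[...,2];V=p.max(2)
    near=(X>.38)&(X<.6)&(Y>.19)&(Y<.38)
    for nm,m in(("rim",near&(V<95)&(Z>.045)&(Z<.056)),("bar",near&(Z>.23)&(Z<.3)),("brd",near&(Z>.14)&(Z<.24))):
        if m.sum()>6: print(n,nm,m.sum(),rect(np.c_[X[m],Y[m]]),np.percentile(Z[m],[5,50,95]).round(3))
show("w2",p,P)
for n in("top","scene"):
    p,d=snapshot(n);cv2.imwrite(f"pics/{n}2.png",p[:,:,::-1]);show(n,p,cloud(d,calibration(n)))
    np.savez(n+"2.npz",p=p,d=d)
a=cv2.imread("pics/w2.png");b=cv2.imread("pics/scene2.png")[100:290,270:440];
b=cv2.resize(b,None,fx=2.02,fy=2.02);cv2.imwrite("pics/m2.png",cv2.resize(np.hstack([a,b[:384,:]]),None,fx=.93,fy=.93))
```

```text
6.1 [0.4855018  0.28011996 0.24699364] -70.45329636699158 [-1.1e-03 -8.0e-04 -1.0e+00] [ 50.    9.1 -12.1  -0.  -68.9  59.4]
w2 rim 536 (array([524.3, 294.1]), array([48.5, 21.6]), 20.0) [0.048 0.05  0.051]
w2 bar 5135 (array([498.9, 283.8]), array([78.9, 28. ]), 5.5) [0.256 0.273 0.292]
w2 brd 802 (array([514.2, 280.8]), array([56.6, 11.5]), 29.5) [0.202 0.222 0.228]
top rim 135 (array([485.9, 278.4]), array([129.4,  22.8]), 20.1) [0.046 0.05  0.054]
top bar 76 (array([456.3, 271.9]), array([47.3, 14.5]), 42.1) [0.235 0.269 0.275]
top brd 128 (array([487.2, 271.3]), array([106. ,  13.4]), 17.9) [0.151 0.203 0.235]
scene rim 244 (array([488. , 282.5]), array([130.9,  25.3]), 20.1) [0.046 0.05  0.053]
scene bar 632 (array([490. , 278.1]), array([103.8,  50.1]), 40.7) [0.234 0.27  0.294]
scene brd 774 (array([489.3, 276. ]), array([111.4,  15.5]), 21.0) [0.154 0.203 0.233]
```

View pics/m2.png

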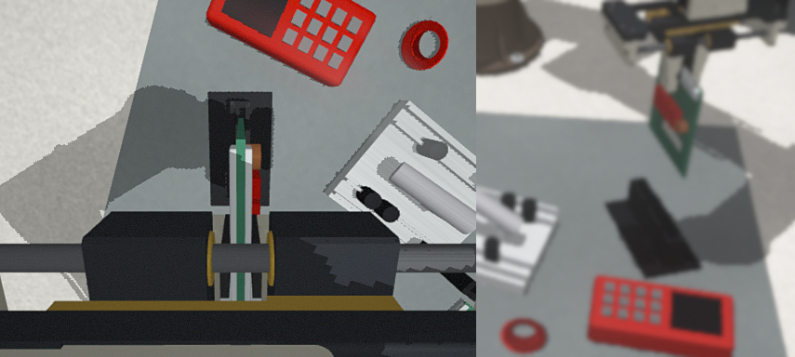

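The board hangs upright over the trough. In the wrist half the trough is at (240,115) and the board edge at (240,200). Alignment is about 1 mm along, under 1 mm across and under 0.5° in yaw. I'll lower it.

Request:
move_arm:
  commands:
    - [[2,0.1,0,0],[3,0,0,0],[3,0,0,0],[2,0,0,0],[1,0,0,0],[1,0,0,0],[0.5,0,0,0],[0,0,0,0]]

```text
clock: 7.0
tool_pos: [0.4869, 0.2807, 0.1229]
orientation: [-49.9, 90.0, -120.4]
force: [0.7, -0.9, -1.5]
opening: 0.0098
```

Request:
move_arm:
  commands:
    - [[0.5,0,0,0],[0.5,0,0,0],[0.3,0,0,0],[0.2,0,0,0],[0,0,0,0]]

```text
clock: 7.5
tool_pos: [0.4867, 0.2805, 0.1077]
orientation: [-58.9, 90.0, -129.4]
force: [0.3, 0.0, -1.9]
opening: 0.0098
```

Request:
move_arm:
  commands:
    - [[0.2,0,0,0],[0.15,0,0,0],[0,0,0,0]]

```text
clock: 7.8
tool_pos: [0.4867, 0.2806, 0.1043]
orientation: [-63.8, 90.0, -134.3]
force: [-1.0, 0.0, -0.8]
opening: 0.0096
```

Request:
move_arm:
  commands:
    - [[0,0,0,0],[0,0,0,0],[0,0,0,0],[0,0,0,0],[0,0,0,0],[0,0,0,0],[0,0,0,0]]
  jaw: 5

```text
clock: 8.5
tool_pos: [0.4868, 0.2806, 0.1045]
orientation: [-60.5, 90.0, -131.0]
force: [0.4, -0.2, 1.4]
opening: 0.0493
```

Request:
move_arm:
  commands:
    - [[-1,0,0,0],[-2,0,0,0],[-3,0,0,0],[-4,0,0,0],[-4,0,0,0],[-3,0,0,0],[0,0,0,0]]

```text
clock: 9.2
tool_pos: [0.4887, 0.2819, 0.2805]
orientation: [109.7, 89.5, 39.2]
force: [-0.3, 0.4, 0.2]
opening: 0.0499
```

Run:
```python
from h import *
T=pose();print(get_obs()["clock"],T[:3,3],ang(T),get_obs()["joint_pos"].round(1))
def q(n,nm,m,X,Y,Z):
    if m.sum()>6: print(n,nm,m.sum(),rect(np.c_[X[m],Y[m]]),np.percentile(Z[m],[5,50,95]).round(3))
for n in("wrist","top","scene"):
    if n=="wrist": p,P,T=wrist("w3")
    else:
        p,d=snapshot(n);cv2.imwrite(f"pics/{n}3.png",p[:,:,::-1]);P=cloud(d,calibration(n));np.savez(n+"3.npz",p=p,d=d,P=P)
    X,Y,Z=P[...,0],P[...,1],P[...,2];near=(X>.38)&(X<.6)&(Y>.19)&(Y<.38)
    q(n,"bar",near&(Z>.115)&(Z<.14),X,Y,Z);q(n,"brd",near&(Z>.06)&(Z<.14),X,Y,Z)
    if n=="wrist": continue
    V=p.max(2).astype(int);S=V-p.min(2)
    # gauge
    g=(X>.4)&(X<.5)&(Y>-.39)&(Y<-.15)
    q(n,"handle",g&(V<75)&(Z>.045)&(Z<.075),X,Y,Z);q(n,"rod",g&(V>85)&(S<25)&(Z>.045)&(Z<.075),X,Y,Z);q(n,"foot",g&(S>40)&(Z<.02),X,Y,Z)
    # magnifier
    m=(X>.58)&(X<.8)&(Y>-.2)&(Y<0)
    q(n,"mfoot",m&(Z>.007)&(Z<.022),X,Y,Z);q(n,"lens",m&(Z>.105)&(Z<.235),X,Y,Z)
    k=m&(Z>.105)&(Z<.235);A=P[k];
    if len(A)>20:
        c=np.median(A,0);A=A[np.linalg.norm(A-c,axis=1)<.075];u,s,vt=np.linalg.svd(A-A.mean(0),full_matrices=False);print("lens plane",A.mean(0),vt[2],A.min(0),A.max(0))
```

```text
9.2 [0.48865861 0.28186255 0.28053186] -70.47602796207974 [ 49.9   8.   -9.1   0.1 -72.4  59.6]
wrist bar 1200 (array([490.2, 271.6]), array([107.8,  10.7]), 19.1) [0.127 0.13  0.131]
wrist brd 1472 (array([490.6, 270.6]), array([107.8,  15. ]), 19.6) [0.071 0.129 0.131]
top bar 76 (array([467.1, 261. ]), array([56.4, 10.1]), 18.8) [0.124 0.129 0.133]
top brd 173 (array([469.3, 259.9]), array([61.6, 13.6]), 18.8) [0.066 0.092 0.132]
top handle 129 (array([ 448.9, -319.4]), array([85. , 14.7]), 87.6) [0.059 0.063 0.067]
top rod 105 (array([ 451.4, -272. ]), array([ 24. , 187.5]), 0.5) [0.055 0.059 0.069]
top foot 675 (array([ 450.6, -285.8]), array([188.5,  58.6]), 87.4) [0.005 0.008 0.012]
top mfoot 489 (array([ 696.1, -110.2]), array([167.6, 199.9]), 89.7) [0.009 0.014 0.017]
top lens 491 (array([ 695. , -107.7]), array([113.4,  12.5]), 89.2) [0.126 0.184 0.226]
lens plane [ 0.69302358 -0.10796726  0.18190802] [-0.99945376  0.02412662  0.02258516] [ 0.68815928 -0.16434538  0.11356434] [ 0.70144671 -0.05099575  0.23227183]
scene bar 192 (array([490.5, 272.1]), array([112.2,  12.3]), 20.6) [0.12  0.129 0.132]
scene brd 631 (array([491.8, 271.4]), array([114.1,  15.3]), 20.6) [0.066 0.096 0.131]
scene handle 163 (array([ 452.9, -316.6]), array([79.3, 17.5]), 88.2) [0.05  0.061 0.065]
scene rod 189 (array([ 451.2, -266.7]), array([188.2,  31.5]), 84.9) [0.05  0.058 0.067]
scene foot 791 (array([ 450.3, -282.6]), array([190.9,  67.2]), 86.7) [0.005 0.008 0.011]
scene mfoot 913 (array([650.1, -82.9]), array([ 89.3, 193.1]), 64.9) [0.01  0.014 0.017]
scene lens 1758 (array([ 697.9, -105.2]), array([116.1,  14.8]), 89.2) [0.125 0.175 0.222]
lens plane [ 0.69828698 -0.10438226  0.17410233] [ 0.99972325 -0.02276742  0.00592195] [ 0.69107122 -0.16322281  0.10513634] [ 0.70595052 -0.04717565  0.22998556]
```

The board stands in the rack: bar top at z 0.130, centred to about 1 mm along, with a lean of about 0.08 rad. Next is the gauge.

Request:
move_arm:
  commands:
    - [[0,-1.82,4.22,0],[0,-1.82,4.22,0],[0,-1.82,4.22,0],[0,-1.82,4.22,0],[0,-1.82,4.22,0],[0,-1.82,4.22,0],[0,-1.82,4.22,0],[0,-1.82,4.22,0]]

```text
clock: 10.15
tool_pos: [0.461, -0.0879, 0.2736]
orientation: [-101.9, 89.9, -172.3]
force: [1.7, -0.1, 1.0]
opening: 0.0502
```

Request:
move_arm:
  commands:
    - [[0,-1.82,4.22,0],[0,-1.82,4.22,0],[0,-1.82,4.22,0],[0,-1.82,4.22,0],[0,-1.76,4.26,0],[0,0,0,0.148],[0,0,0,0.148],[0,0,0,0.148]]

```text
clock: 10.95
tool_pos: [0.4465, -0.3161, 0.2728]
orientation: [-102.9, 89.8, 160.7]
force: [0.0, 0.5, 0.5]
opening: 0.0499
```

Request:
move_arm:
  commands:
    - [[0,0,0,0.148],[0,0,0,0.148],[0,0,0,0.148],[0,0,0,0.148],[0,0,0,0.148],[0,0,0,0.148],[0,0,0,0.148],[0,0,0,0.148]]

```text
clock: 11.75
tool_pos: [0.4469, -0.3154, 0.2731]
orientation: [-35.5, 89.8, 160.4]
force: [0.3, -0.0, -0.4]
opening: 0.0501
```

Request:
move_arm:
  commands:
    - [[0,0,0,0.148],[0,0,0,0.148],[0,0,0,0.034],[0,0,0,0]]

```text
clock: 12.15
tool_pos: [0.4469, -0.3154, 0.2732]
orientation: [-17.2, 89.9, 160.0]
force: [-0.5, -0.1, 0.3]
opening: 0.0498
```

Run:
```python
from h import *
p,P,T=wrist("w4");print(get_obs()["clock"],T[:3,3],ang(T),get_obs()["joint_pos"].round(1))
X,Y,Z=P[...,0],P[...,1],P[...,2];V=p.max(2).astype(int);S=V-p.min(2)
def q(nm,m):
    if m.sum()>6:print(nm,m.sum(),rect(np.c_[X[m],Y[m]]),fit(np.c_[X[m],Y[m]])[2].round(1),np.percentile(Z[m],[5,50,95]).round(4))
g=(X>.39)&(X<.51)&(Y>-.4)&(Y<-.14)
q("handle",g&(V<80)&(Z>.045)&(Z<.075));q("rod",g&(V>85)&(S<25)&(Z>.045)&(Z<.075));q("foot",g&(S>40)&(Z<.02));q("collar",g&(V>85)&(S<25)&(Z>.0615)&(Z<.075))
```

```text
12.2 [ 0.44691528 -0.3153758   0.27318923] 177.28337843081212 [-14.7   6.9 -11.2  -0.  -72.   12.1]
handle 1144 (array([ 449.3, -318.3]), array([91.8, 15.7]), 87.5) 87.2 [0.0605 0.0618 0.0631]
rod 489 (array([ 452.9, -235.5]), array([74.4, 24.7]), 87.1) 87.5 [0.0546 0.0576 0.0669]
foot 4463 (array([ 450.2, -284.5]), array([189.1,  59.6]), 87.4) 87.3 [0.0055 0.0068 0.0083]
collar 134 (array([ 451.2, -268.3]), array([ 8.1, 22. ]), 87.4) 178.0 [0.0621 0.0656 0.0674]
```

View pics/w4.png

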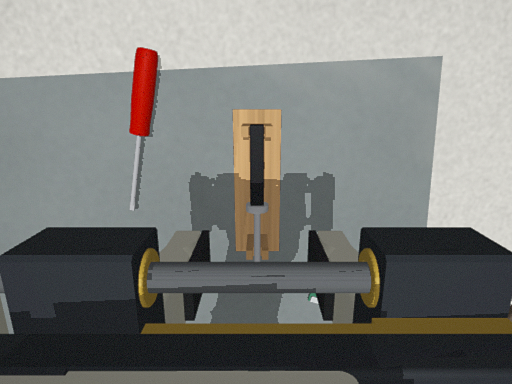

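The gauge is seen clearly: handle at (257,165), collar at (257,209), cradle around it, driver at (142,120). The gauge origin is (0.4515, -0.2643) with yaw 87.3°, and the axis height agrees. I'll descend to grip at gauge x = -50.

Request:
move_arm:
  commands:
    - [[3,-0.12,-0.25,0],[4.5,0,0,0],[4.5,0,0,0],[4.5,0,0,0],[4,0,0,0],[2.2,0,0,0],[1,0,0,0],[0,0,0,0]]
  jaw: 5

```text
clock: 13.0
tool_pos: [0.4492, -0.3143, 0.0362]
orientation: [-11.6, 89.8, 165.7]
force: [-0.4, -0.1, -0.8]
opening: 0.0499
```

Request:
move_arm:
  commands:
    - [[0,0,0,0],[0,0,0,0],[0,0,0,0],[0,0,0,0],[0,0,0,0],[0,0,0,0],[0,0,0,0]]
  jaw: 1.2

```text
clock: 13.7
tool_pos: [0.4502, -0.3146, 0.038]
orientation: [142.1, 90.0, -40.6]
force: [-1.4, 2.3, 5.8]
opening: 0.0157
```

Run:
```python
from h import *
o=get_obs();T=pose();print(o["clock"],T[:3,3],ang(T),o["force"],o["opening"])
```

```text
13.7 [ 0.45015304 -0.31458563  0.03798929] 177.32044753393615 [-1.44356322  2.2838765   5.77674431] 0.015686432193158312
```

Request:
move_arm:
  commands:
    - [[-1,0,0,0],[-3,0,0,0],[-4,0,0,0],[-4,0,0,0.12],[0,0,0,0.123],[0,0,0,0]]

```text
clock: 14.3
tool_pos: [0.4506, -0.3146, 0.1591]
orientation: [-173.4, 89.8, -10.1]
force: [-0.5, 0.8, -1.8]
opening: 0.016
```

Request:
move_arm:
  commands:
    - [[0,-2.5,0.7,0],[0,-4.2,1.12,0],[0,-4.2,1.12,0],[0,-4.2,1.12,0],[0,-4.2,1.12,0],[0,-4.2,1.12,0],[0,-4.2,1.12,0],[0,-4.2,1.12,0]]

```text
clock: 15.1
tool_pos: [0.4584, 0.017, 0.1567]
orientation: [34.6, 89.9, -161.7]
force: [1.6, 0.2, -0.6]
opening: 0.0154
```

Request:
move_arm:
  commands:
    - [[0,-3.2,0.86,0],[0,0,0,0],[0,0,0,0]]

```text
clock: 15.4
tool_pos: [0.4596, 0.0491, 0.1566]
orientation: [39.7, 89.9, -156.6]
force: [0.9, 0.6, -1.8]
opening: 0.0156
```

```bash
cat >> h.py <<'E'
def unit(P,O=(.5083,.0118),yaw=-16.5):
    a=np.radians(yaw);R=np.array([[np.cos(a),-np.sin(a),0],[np.sin(a),np.cos(a),0],[0,0,1]]);return (P-np.array([O[0],O[1],0]))@R*1000
E
python3 - <<'E'
from h import *
o=get_obs();p,P,T=wrist("w5");print(o["clock"],unit(T[:3,3]),ang(T),o["force"],o["opening"])
ims=[p]
for n in("top","scene"):
    p,d=snapshot(n);P=cloud(d,calibration(n));np.savez(n+"5.npz",p=p,d=d,P=P);ims.append(p)
    U=unit(P);g=(abs(U[...,0]+56)<12)&(U[...,2]>125)&(U[...,2]<200)&(U[...,1]>75)&(U[...,1]<180)
    A=U[g];print(n,g.sum(),A.min(0) if len(A) else 0,A.max(0) if len(A) else 0, A.mean(0) if len(A) else 0)
a=cv2.resize(ims[1][120:250,160:320],(492,400));b=cv2.resize(ims[2][120:270,190:340],(400,400))
cv2.imwrite("pics/m5.png",cv2.resize(np.hstack([a,b])[:,:,::-1],(800,359)))
E
```

```text
15.4 [-57.32785054  21.95637257 156.62094557] 163.66029424824146 [ 0.89126597  0.57732113 -1.81191209] 0.015605919146526509
top 0 0 0 0
scene 121 [-60.33708516  75.01028423 167.88961025] [-49.83607207 163.23068152 179.74580232] [-54.60226425 119.18347057 175.08234724]
```

View pics/m5.png

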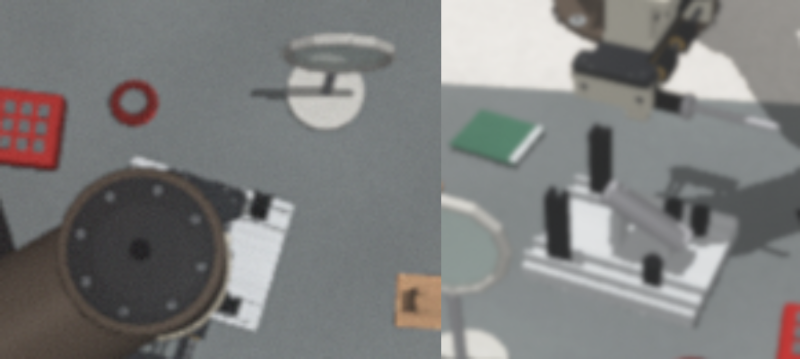

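The scene half shows the gauge held level over the -x guide (guide top at (600,130)), with the rod tip at (775,125). The tip is at unit y 163 and the axis at z 175, as expected. I'll press the tail onto the guide to pitch the nose down 25°.

Request:
move_arm:
  commands:
    - [[2,0,0,0],[1.5,0,0,0],[0.8,0,0,0],[0.2,0,0,0],[0,0,0,0]]

```text
clock: 16.05
tool_pos: [0.4605, 0.0482, 0.1125]
orientation: [69.2, 90.0, -127.4]
force: [0.1, 1.3, -0.9]
opening: 0.0157
```

Request:
move_arm:
  commands:
    - [[0.3,0,0,0],[0.3,0,0,0],[0.3,0,0,0]]

```text
clock: 16.35
tool_pos: [0.4611, 0.049, 0.1041]
orientation: [-143.6, 89.9, 19.8]
force: [-0.9, 2.2, 6.2]
opening: 0.0156
```

Request:
move_arm:
  commands:
    - [[0.3,0,0,0],[0.3,0,0,0]]

```text
clock: 16.55
tool_pos: [0.4613, 0.0494, 0.0982]
orientation: [-137.4, 89.9, 26.0]
force: [-2.1, 3.0, 5.4]
opening: 0.0154
```

Contact was at TCP z of about 0.105, and it pivots at about 7 N. I'll continue.

Request:
move_arm:
  commands:
    - [[0.3,0,0,0],[0.3,0,0,0],[0.3,0,0,0],[0.25,0,0,0],[0,0,0,0]]

```text
clock: 17.05
tool_pos: [0.4609, 0.0488, 0.0864]
orientation: [-171.9, 89.9, -8.5]
force: [-0.7, -0.2, 4.6]
opening: 0.016
```

```bash
cat >> h.py <<'E'
def gz(n,xlo,xhi,ylo,yhi,f):
    """rod line in unit frame (y->z, y->x) from an outside camera's depth"""
    p,d=snapshot(n);P=cloud(d,calibration(n));np.savez(f"{n}{f}.npz",p=p,d=d,P=P);U=unit(P);V=p.max(2).astype(int);S=V-p.min(2)
    g=(U[...,0]>xlo)&(U[...,0]<xhi)&(U[...,1]>ylo)&(U[...,1]<yhi)&(U[...,2]>38)&(V>70)&(S<30)
    return p,U,g
E
python3 - <<'E'
from h import *
o=get_obs();print(o["clock"],unit(pose()[:3,3]),o["force"],o["opening"])
p,U,g=gz("scene",-70,-42,75,170,6);A=U[g];print(len(A))
for lo in range(70,170,10):
    B=A[(A[:,1]>=lo)&(A[:,1]<lo+10)]
    if len(B): print(lo,len(B),B.mean(0).round(1),B[:,2].min().round(1),B[:,2].max().round(1))
cv2.imwrite("pics/s6.png",cv2.resize(p[110:260,190:340],(560,560),interpolation=cv2.INTER_CUBIC)[:,:,::-1])
E
```

```text
17.05 [-55.9357981   22.02877305  86.42873799] [-0.7130175  -0.20240142  4.56422786] 0.01598643098773371
231
70 38 [-58.6  77.7 424.1] 80.3 500.7
80 85 [-60.2  84.5 407.5] 49.2 497.6
90 35 [-60.8  94.3 293.2] 47.6 486.5
100 18 [-50.9 104.5  61.3] 39.6 73.3
110 14 [-53.4 114.7  65.2] 59.6 68.6
120 14 [-53.3 125.   59.8] 53.9 65.5
130 14 [-53.4 135.5  55.1] 49.3 59.7
140 12 [-54.5 145.1  50.4] 45.3 54.6
150 1 [-54.6 150.3  45.5] 45.5 45.5
```

View pics/s6.png

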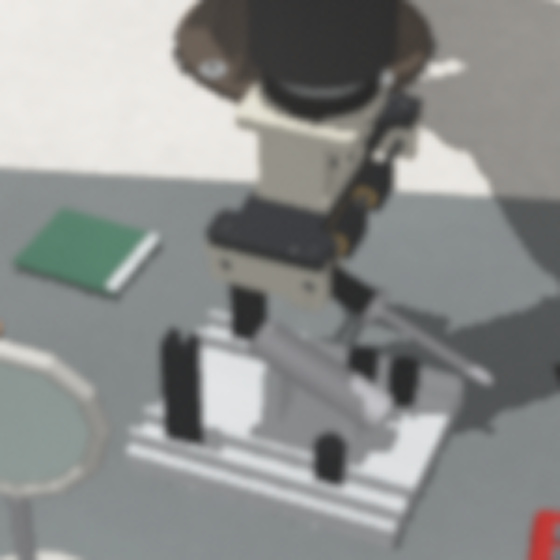

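The scene crop shows the gauge nose-down, parallel to the tube (rod tip at (490,380)), with a fitted slope of about 26°. I'll use the w5 wrist view for the gauge's lateral offset relative to the guides.

Run:
```python
from h import *
z=np.load("w5.npz");p,P,T=z["p"],z["P"],z["T"];U=unit(P);V=p.max(2).astype(int);S=V-p.min(2);X,Y,Z=[U[...,i] for i in range(3)]
t=unit(T[:3,3]);print("tcp",t)
def q(n,m):
    if m.sum()>5: print(n,m.sum(),"x",X[m].min().round(1),X[m].max().round(1),"med",np.median(X[m]).round(1),"y",Y[m].min().round(1),Y[m].max().round(1),"z",np.median(Z[m]).round(1))
q("guideL",(abs(X+56)<14)&(abs(Y+30)<16)&(Z>108)&(Z<121)&(V<90))
q("guideR",(abs(X-56)<14)&(abs(Y+30)<16)&(Z>108)&(Z<121)&(V<90))
q("base",(abs(X)<85)&(Y>-70)&(Y<-45)&(Z>12)&(Z<36)&(V>110))
q("handle",(abs(X+57)<15)&(Y<-5)&(Y>-60)&(Z>165)&(Z<195))
for lo in range(-45,0,10): q(f"h{lo}",(abs(X+57)<15)&(Y>lo)&(Y<lo+10)&(Z>165)&(Z<195))
# other views: guides & tube
for n in("w1","top5","scene6","scene5","w4"):
    P=np.load(n+".npz")["P"];p=np.load(n+".npz")["p"];U=unit(P);V=p.max(2).astype(int);X,Y,Z=[U[...,i] for i in range(3)]
    q(n+" L",(abs(X+56)<14)&(abs(Y+30)<16)&(Z>108)&(Z<121)&(V<90));q(n+" R",(abs(X-56)<14)&(abs(Y+30)<16)&(Z>108)&(Z<121)&(V<90))
    for lo in(10,30,50): q(n+f" tube{lo}",(abs(X)<22)&(Y>lo)&(Y<lo+15)&(Z>60)&(Z<102))
    q(n+" base",(abs(X)<85)&(Y>-75)&(Y<-45)&(Z>12)&(Z<36)&(V>110))
```

```text
tcp [-57.32785054  21.95637257 156.62094557]
guideL 831 x -65.1 -48.1 med -57.9 y -40.0 -19.4 z 113.8
guideR 1053 x 45.6 65.0 med 56.0 y -39.9 -19.2 z 113.8
base 4080 x -75.5 74.4 med -3.8 y -64.5 -45.0 z 19.1
handle 2202 x -64.9 -48.8 med -56.7 y -27.7 -5.0 z 180.4
h-35 412 x -64.8 -48.9 med -56.7 y -27.7 -25.0 z 179.3
h-25 915 x -64.9 -48.8 med -56.7 y -25.0 -15.0 z 180.5
h-15 875 x -64.8 -49.0 med -56.7 y -15.0 -5.0 z 180.5
h-5 835 x -64.9 -48.9 med -57.1 y -5.0 5.0 z 180.4
w1 L 169 x -64.6 -43.5 med -56.3 y -29.6 -19.0 z 113.8
w1 R 244 x 43.8 63.3 med 56.9 y -38.7 -19.0 z 113.9
w1 tube10 351 x -13.5 13.5 med 1.8 y 10.0 24.9 z 88.3
w1 tube30 323 x -13.6 13.5 med 2.0 y 30.0 44.9 z 79.1
w1 tube50 294 x -13.4 13.1 med 1.4 y 50.0 65.0 z 70.0
w1 base 1031 x -74.2 73.6 med 13.9 y -64.7 -45.3 z 19.2
top5 L 14 x -62.9 -49.7 med -58.3 y -38.9 -23.4 z 115.1
top5 R 26 x 47.4 63.4 med 57.3 y -38.8 -21.4 z 115.2
top5 base 329 x -74.2 75.7 med 0.0 y -66.2 -45.0 z 20.5
scene6 R 46 x 51.6 68.2 med 61.7 y -37.5 -16.3 z 114.4
scene6 tube10 88 x -9.6 15.5 med 9.2 y 10.2 24.7 z 86.7
scene6 tube30 77 x -11.5 15.4 med 9.1 y 30.2 44.9 z 78.4
scene6 tube50 60 x -8.4 14.3 med 6.8 y 50.3 64.9 z 70.6
scene6 base 176 x -69.7 77.9 med 43.5 y -63.8 -45.2 z 22.7
scene5 L 40 x -62.5 -44.6 med -54.0 y -36.8 -16.0 z 113.5
scene5 R 48 x 50.5 66.2 med 60.9 y -37.5 -16.1 z 113.8
scene5 tube10 86 x -8.8 15.5 med 9.6 y 10.1 24.6 z 85.7
scene5 tube30 73 x -9.1 15.2 med 9.0 y 30.3 44.9 z 78.9
scene5 tube50 61 x -9.8 15.0 med 6.2 y 50.0 64.6 z 71.1
scene5 base 176 x -70.0 77.5 med 40.9 y -62.9 -45.0 z 22.7
```

Request:
move_arm:
  commands:
    - [[-1,0,0,0],[-3,0,0,0],[-4.4,0,0,0],[0,4.1,-1.39,0],[0,4.1,-1.39,0],[0,4.1,-1.38,0],[0,4.05,-1.38,0],[0,0,0,0]]

```text
clock: 17.9
tool_pos: [0.4661, -0.1275, 0.1703]
orientation: [59.5, 90.0, -137.3]
force: [-0.5, 1.2, -1.8]
opening: 0.016
```

Request:
move_arm:
  commands:
    - [[2,0,0,0],[1.5,0,0,0],[0.3,0,0,0],[0,0,0,0],[0,0,0,0]]

```text
clock: 18.4
tool_pos: [0.4673, -0.1236, 0.1328]
orientation: [-168.4, 89.9, -5.0]
force: [0.4, -0.6, -0.3]
opening: 0.0159
```

Run:
```python
from h import *
o=get_obs();T=pose();print(o["clock"],unit(T[:3,3]),ang(T),o["force"],o["opening"],T[:3,0])
ims=[]
for n in("top","scene"):
    p,d=snapshot(n);P=cloud(d,calibration(n));np.savez(n+"7.npz",p=p,d=d,P=P);c=calibration(n)
    def px(u):
        a=np.radians(-16.5);u=np.asarray(u)/1000;w=np.array([.5083+u[0]*np.cos(a)-u[1]*np.sin(a),.0118+u[0]*np.sin(a)+u[1]*np.cos(a),u[2],1]);q=np.linalg.inv(c["T"])@w;k=c["mtx"];return np.array([k[0,2]-k[0,0]*q[0]/q[2],k[1,2]+k[1,1]*q[1]/q[2]])
    M=px((0,0,85));print(n,"mouth px",M,"tip px",px((0,-10.9,90)))
    U=unit(P);k=(abs(U[...,0])<20)&(U[...,1]>-110)&(U[...,1]<3)&(U[...,2]>75)&(U[...,2]<200);A=U[k]
    for lo in range(-110,10,10):
        B=A[(A[:,1]>=lo)&(A[:,1]<lo+10)]
        if len(B): print(lo,len(B),B.mean(0).round(1),B[:,0].min().round(1),B[:,0].max().round(1),B[:,2].min().round(1),B[:,2].max().round(1))
    u,v=M.astype(int);ims.append(cv2.resize(p[v-32:v+32,u-32:u+32],(400,400),interpolation=cv2.INTER_CUBIC))
cv2.imwrite("pics/m7.png",np.hstack(ims)[:,:,::-1])
```

```text
18.4 [  -0.88628818 -141.44968035  132.84438969] 163.42129193886632 [ 0.41562549 -0.61839026 -0.31699889] 0.015865324469218095 [ 1.03087740e-03 -8.94716637e-05 -9.99999465e-01]
top mouth px [238.84196283 208.40779745] tip px [242.37357004 209.35141738]
-10 2 [-1.6 -4.  78.5] -3.0 -0.1 77.7 79.3
scene mouth px [257.69221131 198.55582979] tip px [253.64246573 195.95522722]
-110 36 [   3.  -104.6  140.4] -9.2 12.3 126.0 148.9
-100 40 [  5.3 -94.5 137.1] -9.4 14.1 125.3 146.4
-90 18 [  0.7 -86.5 131.4] -4.5 6.2 123.9 144.6
-80 15 [  0.9 -75.2 124.1] -3.4 4.1 117.0 131.2
-70 13 [  0.6 -65.  119.2] -2.4 3.9 113.2 122.8
-60 13 [  1.5 -55.1 115.2] -2.8 4.1 111.7 118.5
-50 15 [  1.2 -45.4 110.2] -4.7 5.9 106.2 115.2
-40 13 [  1.8 -34.9 106.6] -1.6 4.7 100.2 112.4
-30 12 [  2.  -25.8 102.4] -1.5 4.7 96.7 106.5
-20 13 [  1.8 -16.3  98.5] -2.2 5.3 92.5 104.8
0 2 [10.8  1.2 77.8] 10.0 11.6 75.8 79.8
```

View pics/m7.png

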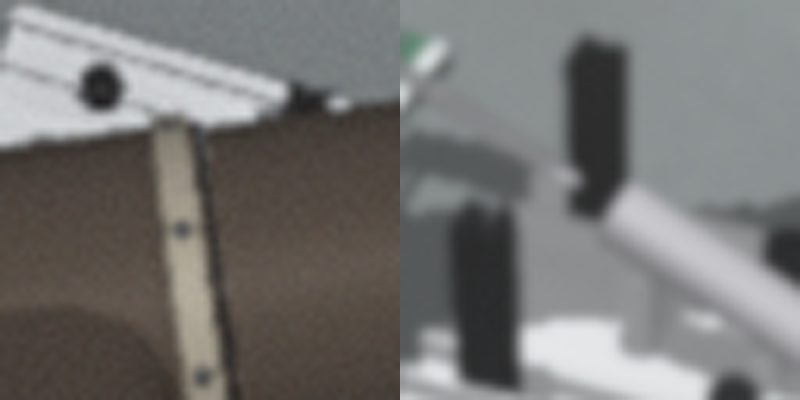

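The scene half shows the rod tip at (580,182), collinear with the tube axis (mouth centre at about (620,206)). The arm blocks the top view. I'll make a small lateral correction and then advance along the bore axis, watching the force.

Request:
move_arm:
  commands:
    - [[0,0,-0.12,0],[0.254,-0.544,0,0],[0.254,-0.544,0,0],[0,0,0,0]]

```text
clock: 18.9
tool_pos: [0.471, -0.1131, 0.1265]
orientation: [12.9, 90.0, 176.3]
force: [0.2, -0.3, -1.1]
opening: 0.0159
```

Request:
move_arm:
  commands:
    - [[0.169,-0.362,0,0],[0.169,-0.362,0,0],[0,0,0,0]]

```text
clock: 19.2
tool_pos: [0.4731, -0.1064, 0.1232]
orientation: [21.0, 90.0, -175.6]
force: [-0.9, -0.6, -1.0]
opening: 0.0156
```

Request:
move_arm:
  commands:
    - [[0.169,-0.362,0,0],[0,0,0,0]]

```text
clock: 19.4
tool_pos: [0.4741, -0.1031, 0.1216]
orientation: [13.2, 90.0, 176.6]
force: [0.5, -0.8, -2.0]
opening: 0.0158
```

No contact force at a depth of about 7 mm, so the tip appears to be inside. I'll continue in small steps.

Request:
move_arm:
  commands:
    - [[0.169,-0.362,0,0],[0.169,-0.362,0,0],[0,0,0,0]]

```text
clock: 19.7
tool_pos: [0.4762, -0.0961, 0.1182]
orientation: [15.9, 90.0, 179.3]
force: [0.6, 0.0, -1.6]
opening: 0.0158
```

Request:
move_arm:
  commands:
    - [[0.169,-0.362,0,0],[0.169,-0.362,0,0],[0.169,-0.362,0,0],[0,0,0,0]]

```text
clock: 20.1
tool_pos: [0.4793, -0.0856, 0.1131]
orientation: [22.1, 90.0, -174.5]
force: [0.3, 0.1, -1.3]
opening: 0.0156
```

Run:
```python
from h import *
o=get_obs();T=pose();print(o["clock"],unit(T[:3,3]),ang(T),o["force"],o["moment"],o["opening"])
p,d=snapshot("scene");np.savez("scene8.npz",p=p,d=d,P=cloud(d,calibration("scene")))
cv2.imwrite("pics/s8.png",cv2.resize(p[160:240,215:325],(770,560),interpolation=cv2.INTER_CUBIC)[:,:,::-1])
```

```text
20.1 [  -0.17946694 -101.63649395  113.10013977] 163.40956306255782 [ 0.28424734  0.0839659  -1.28107994] [ 0.0990177  -0.0200989   0.01914969] 0.015551396922192137
```

View pics/s8.png

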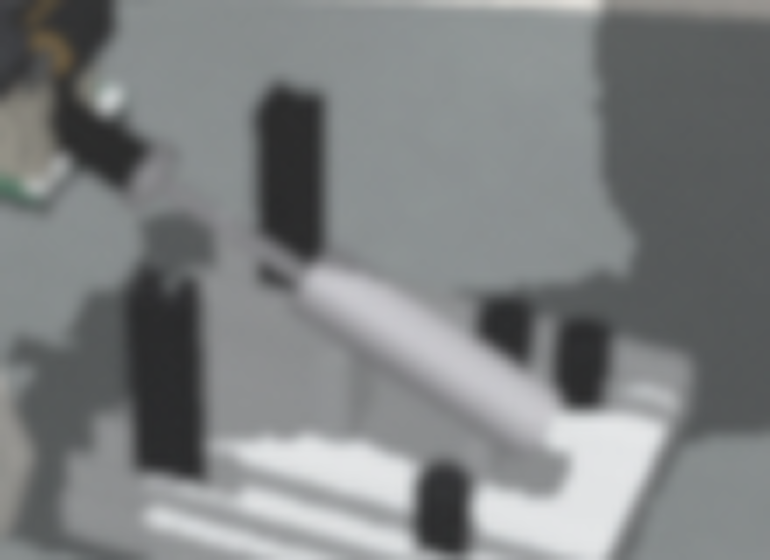

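The rod enters the tube mouth at (305,280), coaxial and force-free. I'll continue.

Request:
move_arm:
  commands:
    - [[0.169,-0.362,0,0],[0.169,-0.362,0,0],[0.169,-0.362,0,0],[0.169,-0.362,0,0],[0,0,0,0]]

```text
clock: 20.65
tool_pos: [0.4834, -0.0717, 0.1063]
orientation: [26.8, 90.0, -169.8]
force: [0.3, -0.9, -1.3]
opening: 0.0157
```

Request:
move_arm:
  commands:
    - [[0.169,-0.362,0,0],[0.169,-0.362,0,0],[0.169,-0.362,0,0],[0.169,-0.362,0,0],[0,0,0,0]]

```text
clock: 21.15
tool_pos: [0.4876, -0.0578, 0.0996]
orientation: [27.1, 90.0, -169.5]
force: [0.2, 0.1, -0.9]
opening: 0.0157
```

Request:
move_arm:
  commands:
    - [[0.169,-0.362,0,0],[0.169,-0.362,0,0],[0.169,-0.362,0,0],[0.127,-0.272,0,0],[0,0,0,0]]

```text
clock: 21.65
tool_pos: [0.4915, -0.0449, 0.0933]
orientation: [29.5, 90.0, -167.1]
force: [-0.2, 0.2, -0.9]
opening: 0.0157
```

Run:
```python
from h import *
o=get_obs();T=pose();print(o["clock"],unit(T[:3,3]),ang(T),o["force"],o["moment"],o["opening"])
```

```text
21.65 [-4.29951892e-02 -5.91780628e+01  9.32972378e+01] 163.40498582825714 [-0.18730984  0.23191373 -0.91927053] [ 0.05332142 -0.05068904  0.03761443] 0.01571505997060214
```

Still force-free. About 14 mm of travel is left.

Request:
move_arm:
  commands:
    - [[0.169,-0.362,0,0],[0.169,-0.362,0,0],[0,0,0,0]]

```text
clock: 21.95
tool_pos: [0.4936, -0.038, 0.0899]
orientation: [21.9, 90.0, -174.7]
force: [-0.4, 0.3, -2.0]
opening: 0.0157
```

Request:
move_arm:
  commands:
    - [[0.085,-0.181,0,0],[0.085,-0.181,0,0],[0,0,0,0]]

```text
clock: 22.25
tool_pos: [0.4945, -0.0347, 0.0883]
orientation: [46.3, 90.0, -150.3]
force: [-0.8, -0.3, -1.0]
opening: 0.0155
```

Request:
move_arm:
  commands:
    - [[0.042,-0.09,0,0],[0.042,-0.09,0,0],[0,0,0,0]]

```text
clock: 22.55
tool_pos: [0.495, -0.0331, 0.0876]
orientation: [50.1, 90.0, -146.5]
force: [-0.2, 0.0, -0.0]
opening: 0.0157
```

Request:
move_arm:
  commands:
    - [[0.042,-0.09,0,0],[0,0,0,0]]

```text
clock: 22.75
tool_pos: [0.4953, -0.0322, 0.0871]
orientation: [-57.1, 90.0, 106.3]
force: [-0.5, 0.6, -1.5]
opening: 0.0156
```

Request:
move_arm:
  commands:
    - [[0.042,-0.09,0,0],[0,0,0,0]]

```text
clock: 22.95
tool_pos: [0.4954, -0.0318, 0.087]
orientation: [82.4, 90.0, -114.2]
force: [-0.8, -3.5, 2.7]
opening: 0.0158
```

Request:
move_arm:
  commands:
    - [[0.042,-0.09,0,0],[0,0,0,0]]

```text
clock: 23.15
tool_pos: [0.4954, -0.0318, 0.0869]
orientation: [82.6, 89.9, -114.0]
force: [-1.6, -9.1, 7.1]
opening: 0.0156
```

The collar is on the mouth: reaction along the bore is about 11 N and motion has stopped. I'll pause.

Request:
move_arm:
  commands:
    - [[0,0,0,0],[0,0,0,0],[0,0,0,0],[0,0,0,0],[0,0,0,0],[0,0,0,0]]

```text
clock: 23.75
tool_pos: [0.4954, -0.0318, 0.0869]
orientation: [83.4, 89.9, -113.2]
force: [-3.1, -8.4, 7.6]
opening: 0.0155
```

Run:
```python
from h import *
o=get_obs();T=pose();print(o["clock"],unit(T[:3,3]),ang(T),o["force"],o["opening"])
p,d=snapshot("scene");np.savez("scene9.npz",p=p,d=d,P=cloud(d,calibration("scene")))
cv2.imwrite("pics/s9.png",cv2.resize(p[160:240,215:325],(660,480),interpolation=cv2.INTER_CUBIC)[:,:,::-1])
```

```text
23.75 [ 1.94127412e-04 -4.54574173e+01  8.69144050e+01] 163.3915703520706 [-3.05811313 -8.39978739  7.64282906] 0.015462733939329306
```

View pics/s9.png

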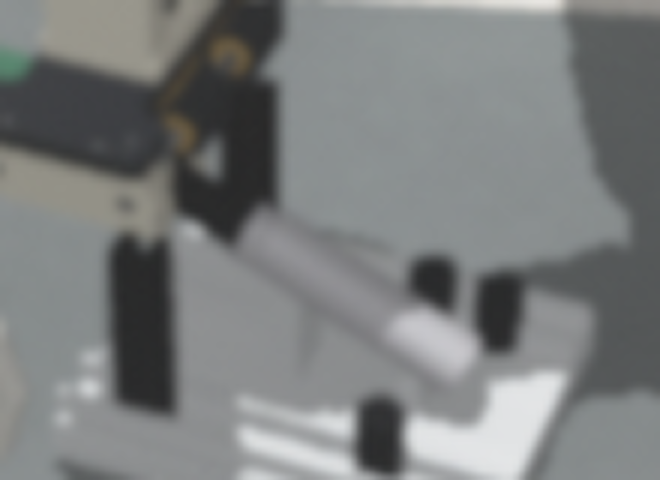

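The collar at (250,230) is flush against the tube mouth, and TCP y of -45.5 matches the prediction. I'll draw it out along the axis.

Request:
move_arm:
  commands:
    - [[-0.169,0.362,0,0],[-0.338,0.725,0,0],[-0.507,1.087,0,0],[-0.634,1.36,0,0],[-0.634,1.36,0,0],[-0.634,1.36,0,0],[-0.634,1.36,0,0],[0,0,0,0]]

```text
clock: 24.6
tool_pos: [0.4739, -0.1051, 0.123]
orientation: [-159.2, 89.9, 4.1]
force: [-0.3, 0.3, -1.2]
opening: 0.0155
```

Request:
move_arm:
  commands:
    - [[-0.634,1.36,0,0],[-0.634,1.36,0,0],[-0.423,0.906,0,0],[0,0,0,0]]

```text
clock: 25.0
tool_pos: [0.4636, -0.1393, 0.1394]
orientation: [-162.8, 89.9, 0.5]
force: [1.1, -0.1, -1.8]
opening: 0.0158
```

Run:
```python
from h import *
o=get_obs();T=pose();print(o["clock"],unit(T[:3,3]),T[:3,3],ang(T),o["force"],o["opening"])
```

```text
25.0 [ 8.83100330e-02 -1.57559438e+02  1.39443581e+02] [ 0.46363538 -0.13929618  0.13944358] 163.31268250631845 [ 1.14142285 -0.12272798 -1.83030788] 0.015750174319443474
```

The rod is fully out, with the tip about 34 mm in front of the mouth. To level the gauge again in the grip, I'll lay the rod over the +x guide top and lower the hand.

Request:
move_arm:
  commands:
    - [[-2,0,0,0],[-1,0,-1,0],[0,-0.6,-2,0],[0,-1.1,-2,0],[0,-1.1,-0.9,0],[0,0,0,0]]

```text
clock: 25.6
tool_pos: [0.5292, -0.1274, 0.1681]
orientation: [17.8, 90.0, -178.8]
force: [-1.2, 0.2, -1.7]
opening: 0.0161
```

Request:
move_arm:
  commands:
    - [[1,0,0,0],[0.8,0,0,0],[0.8,0,0,0],[0.5,0,0,0]]

```text
clock: 26.0
tool_pos: [0.5277, -0.1285, 0.1371]
orientation: [45.3, 90.0, -151.3]
force: [-1.1, -1.3, 2.6]
opening: 0.0158
```

Request:
move_arm:
  commands:
    - [[0.5,0,0,0],[0.5,0,0,0],[0.5,0,0,0]]

```text
clock: 26.3
tool_pos: [0.5284, -0.1284, 0.1226]
orientation: [-172.4, 90.0, -9.0]
force: [-0.6, -1.6, 2.1]
opening: 0.0159
```

Run:
```python
from h import *
o=get_obs();T=pose();print(o["clock"],unit(T[:3,3]),ang(T),o["force"],o["opening"])
p,d=snapshot("scene");P=cloud(d,calibration("scene"));np.savez("scene10.npz",p=p,d=d,P=P)
cv2.imwrite("pics/s10.png",cv2.resize(p[110:240,180:320],(700,560),interpolation=cv2.INTER_CUBIC)[:,:,::-1])
U=unit(P);k=(abs(U[...,0]-60)<16)&(U[...,1]>-70)&(U[...,1]<25)&(U[...,2]>80)&(U[...,2]<150);A=U[k]
for lo in range(-70,25,10):
    B=A[(A[:,1]>=lo)&(A[:,1]<lo+10)]
    if len(B): print(lo,len(B),B.mean(0).round(1),B[:,2].min().round(1),B[:,2].max().round(1))
```

```text
26.3 [  59.05463508 -128.69835766  122.60039537] 163.38356168442812 [-0.62371    -1.5676552   2.13642191] 0.01590163429303421
-70 12 [ 61.2 -65.5 130.9] 127.2 134.1
-60 15 [ 61.  -55.3 128.6] 125.2 132.6
-50 14 [ 61.8 -45.2 126.4] 121.4 130.0
-40 60 [ 63.  -34.2 105.4] 80.2 129.3
-30 57 [ 62.4 -24.8 106.4] 81.6 125.7
-20 55 [ 59.6 -17.1 102.9] 80.4 123.6
-10 16 [ 60.7  -5.  117.7] 112.3 122.3
0 13 [ 61.    4.8 115.9] 111.7 121.7
10 1 [ 59.2  10.5 115.8] 115.8 115.8
```

View pics/s10.png

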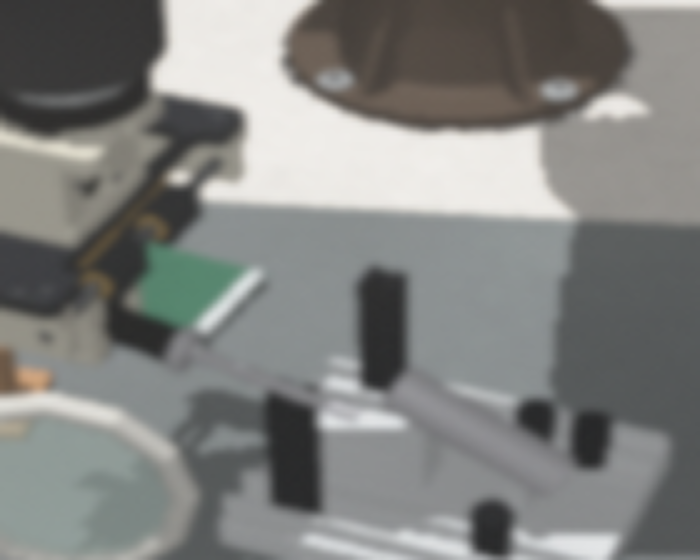

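The rod rests on the +x guide top (at (300,395)) and the slope is down to 12°. About 22 mm more is needed.

Request:
move_arm:
  commands:
    - [[0.5,0,0,0],[0.5,0,0,0],[0.5,0,0,0],[0.4,0,0,0],[0.3,0,0,0],[0,0,0,0]]

```text
clock: 26.95
tool_pos: [0.528, -0.1283, 0.1002]
orientation: [25.0, 90.0, -171.6]
force: [-0.7, -1.5, 1.9]
opening: 0.0159
```

Run:
```python
from h import *
o=get_obs();T=pose();print(o["clock"],unit(T[:3,3]),T[:3,3],ang(T),o["force"],o["opening"])
p,d=snapshot("scene");P=cloud(d,calibration("scene"))
U=unit(P);k=(abs(U[...,0]-60)<10)&(U[...,1]>-75)&(U[...,1]<25)&(U[...,2]>105)&(U[...,2]<150);A=U[k]
for lo in range(-80,25,10):
    B=A[(A[:,1]>=lo)&(A[:,1]<lo+10)]
    if len(B): print(lo,len(B),B.mean(0).round(1),B[:,2].min().round(1),B[:,2].max().round(1))
```

```text
26.95 [  58.68397958 -128.74346918  100.24327954] [ 0.52800224 -0.12830893  0.10024328] 163.3814686964427 [-0.67862937 -1.501641    1.87019818] 0.015898183278893408
-80 5 [ 59.  -72.1 120.6] 117.8 122.5
-70 11 [ 60.3 -65.3 120.3] 115.7 122.9
-60 15 [ 61.1 -54.6 120.8] 116.2 123.4
-50 13 [ 61.1 -44.  120.8] 117.2 125.0
-40 25 [ 62.6 -33.9 116.1] 105.2 124.8
-30 26 [ 62.1 -25.  116.4] 107.5 124.9
-20 22 [ 60.8 -16.3 116.4] 105.6 123.8
-10 13 [ 61.6  -4.7 121.4] 116.9 124.7
0 14 [ 60.8   5.5 120.6] 116.7 123.7
10 3 [ 61.   12.2 119.9] 119.3 120.3
```

The gauge is level, with slope under 0.5°. I'll lift and go to the reading point at about (0.636, -0.105, 0.170), approaching from -y and then +x.

Request:
move_arm:
  commands:
    - [[-2,0,0,0],[-3,0,0,0],[-2.5,0,0,0],[0,3.7,-1.1,0],[0,3.8,-1.15,0],[0,3.7,-1.1,0],[0,0,0,-0.134],[0,0,0,-0.134]]

```text
clock: 27.8
tool_pos: [0.5276, -0.2461, 0.175]
orientation: [-29.6, 89.9, 149.3]
force: [0.8, 0.1, -1.5]
opening: 0.0158
```

Request:
move_arm:
  commands:
    - [[0,0,-1.5,0],[0,-0.1,-2.5,0],[0,-0.1,-2.5,0],[0,0,-2.5,0],[1,0,-1.5,0],[1,0,0,0],[0.2,0,0,0],[0,0,0,0]]

```text
clock: 28.6
tool_pos: [0.632, -0.2453, 0.1526]
orientation: [-9.8, 89.9, 168.9]
force: [-0.3, -0.1, -0.2]
opening: 0.0161
```

Run:
```python
from h import *
o=get_obs();T=pose();print(o["clock"],T[:3,3],ang(T),o["force"],o["opening"])
for n in("top","scene"):
    p,d=snapshot(n);P=cloud(d,calibration(n));np.savez(n+"11.npz",p=p,d=d,P=P);X,Y,Z=[P[...,i]*1000 for i in range(3)]
    k=(X>615)&(X<655)&(Y>-200)&(Y<-80)&(Z>130)&(Z<200);A=P[k]*1000
    for lo in range(-200,-80,15):
        B=A[(A[:,1]>=lo)&(A[:,1]<lo+15)]
        if len(B): print(n,lo,len(B),B.mean(0).round(1))
    print("tip y",A[:,1].max() if len(A) else 0)
    l=(X>675)&(X<720)&(Y>-175)&(Y<-35)&(Z>105)&(Z<240);L=P[l]*1000;print("lens",(L.min(0)+L.max(0))/2,L.mean(0))
    b=(X>380)&(X<600)&(Y>190)&(Y<380)&(Z>115)&(Z<140);print("bar",b.sum(),rect(np.c_[X[b],Y[b]]/1000),np.median(Z[b]))
cv2.imwrite("pics/m11.png",cv2.resize(p[130:300,110:300],(760,600)[:2])[:,:,::-1])
```

```text
28.6 [ 0.63195602 -0.24531932  0.15259785] 178.72907038065762 [-0.33750056 -0.06763743 -0.20240798] 0.016141194850597257
top -200 36 [ 632.7 -195.1  176.1]
top -185 12 [ 633.6 -179.6  174. ]
top -170 7 [ 634.  -158.2  173. ]
top -155 3 [ 633.8 -153.7  171.6]
tip y -153.4258865513746
lens [ 689.12689485 -160.87078404  170.43166851] [ 688.80292752 -159.96878383  170.96725594]
bar 151 (array([490.2, 269.2]), array([104.4,  10.6]), 18.6) 129.80469286823592
scene -200 70 [ 638.5 -194.2  176.1]
scene -185 22 [ 636.7 -176.9  174.3]
scene -170 23 [ 636.8 -162.8  173.8]
scene -155 13 [ 636.2 -147.8  175.1]
scene -140 1 [ 637.3 -137.9  176. ]
scene -110 1 [ 633.9 -107.7  172.8]
tip y -107.7291485523319
lens [ 697.23710035 -105.58908331  168.58816748] [ 698.2820805  -104.31887756  174.19862688]
bar 194 (array([491.4, 273.1]), array([109.4,  12.2]), 19.4) 128.98260852239574
```

Request:
move_arm:
  commands:
    - [[0.1,0,0,0],[0,0,0,0],[0,0,0,0],[0,0,0,0],[0,0,0,0],[0,0,0,0]]

```text
clock: 29.3
tool_pos: [0.6333, -0.2455, 0.1528]
orientation: [-172.0, 90.0, 6.8]
force: [-0.3, -0.3, -2.4]
opening: 0.0159
```

Run:
```python
from h import *
o=get_obs();T=pose();print(o["clock"],T[:3,3],ang(T),o["force"],o["opening"],o["qvel"].round(2));print(close_job())
```

```text
29.3 [ 0.6332974  -0.24548327  0.15278494] 178.73786816122438 [-0.25953246 -0.29608549 -2.35552125] 0.015938496343813613 [ 0.05  0.11  0.06  0.11 -0.01 -0.06]
the job is handed in; nothing more can be done
None
```

I did the whole sequence and handed the job in at 29.4 s of the 64 s allowed; the hand-in gives no verdict.

- **Board:** I lifted it out of the guides, stood it in the rack and let go. My last check had it upright, leaning about 0.08 rad, with the bar top at z of about 0.13 m and about 1 mm off centre along the trough.
- **Gauge into the tube:** The hand can't tilt, so I pitched the gauge 25° nose-down in the grip by pressing its tail on a card guide. The rod then slid in without resistance until the collar stopped at the mouth, at about 12 N. I held it there for over 0.6 s and drew it straight out.
- **Final hold:** I levelled the gauge again by laying the rod over the other guide. It measured under 0.5° off level there, before the last move.
    - **Position:** From the arm's own position, the tip should be a few millimetres from the reading point. The gauge lies along the magnifier's y axis, gripped (opening 15.9 mm) and with only its own weight on the wrist.

**Checks that failed or disagreed:**
- In the final views the rod's tip end returned almost no depth readings. The tip position therefore rests on the arm's pose plus one scene-camera point at (0.634, -0.108, 0.173).
- The top camera's last lens centre (y -0.161) came from a partly hidden view and was ignored. The two cameras otherwise put the lens 3–5 mm apart.
- I couldn't view a final picture, because the 12-picture limit was reached.

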